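# Wedge the rack dock's sprung catch open and draw out the vial rack

## Task

The vial rack is held in its dock by a red sprung catch that shuts again as soon as it is let go. Drive the yellow wedge, nose first and flat side along the rail, between the front rail and the catch's black roller until its shoulder is up against the end of the rail, and let go of it, so that the wedge alone holds the catch open; only then slide the rack out along the rails, flat and without lifting or tipping it, until the whole of it stands on the green patch. Leave the wedge in place and everything else on the bench where it is.

Things in the scene. Friction and masses are not known exactly. Their poses are not given: they have to be found in the camera images.
- dock: Fixed rack dock: grey plate 5 mm thick (dock x -190 to 140, y -110 to 65 mm) with white rails along x. Origin: bench level, below the middle of the rack's front face at the start. +x runs along the rails INTO the dock, -x is the way out, z up. The rails' inner faces are at y = +-51.5, outer at +-59.5. The catch stands outside the -y rail, on the plate. An end wall closes x 135 to 140.
- patch (a point): Centre of the green patch painted on the dock's plate, dock (-99, 0, 5) mm: it spans x -184 to -14 and the width between the rails. Beside it the rails are plain, 30 mm high, from x = -130. Farther in, x 4 to 140, the rails are 42 mm high and their lips reach over the rack's sides, so it cannot be lifted out there.
- rail_end (a point): Middle of the front end face of the -y rail, dock (-130, -55.5, 20) mm, where the wedge's shoulder must come up against. Behind it the rail's outer face (y = -59.5) is a straight guide 108 mm long for the wedge's flat side; the catch's tip is at x = -97, so the first 33 mm of the guide stand free and can be felt with the wedge.
- catch (a joint): Angle (rad) of the red sprung catch, a level lever 11 to 31 mm above the bench on an upright pivot at dock (93, -72) mm. 0 = shut; positive swings its front away from the rack (to dock -y). A spring shuts it when let go: about 3.5 N at the roller shut, 7 N open. A fully inserted wedge gives about 0.10 rad; the hook is then clear of the rack.
- hook_tip (a point): Tip of the catch's hook. Shut, it is at dock (-7, -45.5) mm: the hook (x -12 to -2) reaches about 5 mm in front of the rack's front corner and stops the rack after 2 mm.
- roller_mid (a point): Centre of the catch's black roller, 12 mm across, 20 mm high, turning freely; dock (-85, -78, 21) mm when shut. It leaves a 12.5 mm gap to the rail's outer face; the gap is open towards dock -x and upwards. The wedge goes in here, towards +x.
- wedge: Loose yellow wedge, 150 long, 36 tall, 140 g, standing on its edge. Origin: underside, where shoulder and flat side meet. +x to the nose, z up. Blade x 0 to 105 mm: flat side is y = 0, other side at y = -30 from x 0 to 54, then tapers to -8 at the nose. Home: axes along the dock's, underside on the plate, origin at dock (-130, -59.5, 5). Takes 5 to 15 N; let go on the taper, it may be pushed out.
- wedge_grip (a point): Middle of the wedge's tail, half-way up, at wedge (-22, -6.5, 18) mm. The tail is 45 mm long (wedge x -45 to 0), 23 mm thick (y -18 to +5), 36 mm tall. The part of its front face at y 0 to +5 is the shoulder, a 5 mm step facing +x; home, it stops 2 mm short of the rack's lane.
- rack: Loose rack of nine short vials, about 0.45 kg, 132 mm long (x, along the rails), 100 wide, walls 32 high, vials to 56. Origin: centre of its underside, at the start dock (66, 0, 5), axes as the dock's. Behind the blue front wall (-x end, 5 thick, 36 high) lies an empty open-topped pocket, rack x -61 to -21, 92 wide, floor 4 mm up: fingers put in it can draw the rack. 1.5 mm side play.
- rack_centre (a point): Point 16 mm above the middle of the rack's underside; at the start dock (66, 0) mm. With the rack wholly on the green patch it is at dock x -118 to -80 mm.
- rack_front (a point): Middle of the rack's blue front face, 18 mm above its underside.
- spray: Bystander: white bottle with a blue cap, 64 mm across, 160 tall, standing at the far side. Origin: centre of its underside.
- jar: Bystander: amber jar with an orange cap, 68 mm across, 100 tall, standing at the far side. Origin: centre of its underside.
- flask: Bystander: clear bottle with a white cap, 60 mm across, 120 tall, standing at the far side. Origin: centre of its underside.
- bucket: Bystander: purple open pot, 170 mm across, 130 tall, at the left. Origin: centre of its underside.
- wipes: Bystander: green box, 120 x 120 x 90 tall, at the left near the robot. Origin: centre of its underside.
- brush: Bystander: brush with a 170 mm handle lying on the bench near the robot. Origin: middle of its length.
- dish: Bystander: closed round dish, 94 mm across, 17 tall, on the bench at the right. Origin: centre of its underside.

How it is judged:
On the way, in this order (a step that is already met when the one before it is completed fails the run):
1. the wedge is fully home and alone holds the catch open, hand off, with the rack still in its place (value of joint catch above 0.08 rad and x of wedge in the frame of dock between -0.1345 and -0.125 m and y of wedge in the frame of dock between -0.064 and -0.055 m and angle between the x axis of wedge and the x axis of dock, either way round below 0.08 rad and height (world z) of wedge below 0.009 m and angle between wedge's own z axis and vertical below 0.1 rad and contact force between each of wedge, catch and the arm below 0.3 N and contact force between each of wedge, catch and the fingers below 0.3 N and x of rack_centre in the frame of dock above 0.05 m), for 0.2 s.
2. the rack has been slid out onto the green patch (x of rack_centre in the frame of dock between -0.121 and -0.077 m and y of rack_centre in the frame of dock between -0.015 and 0.015 m and angle between the x axis of rack and the x axis of dock, either way round below 0.1 rad and height (world z) of rack_centre below 0.025 m and angle between rack_centre's own z axis and vertical below 0.06 rad), for 0.2 s.
At the end, for the whole second after the job is handed in: The wedge still holds the catch open (over 0.08 rad), shoulder within 4 mm of the rail's end, flat side on the rail (within 4 mm), flat on the plate. The rack rests flat on the plate, lined up with the rails (0.1 rad), wholly on the green patch within 3 mm: centre at dock x -121 to -77 mm (all of step 2 and value of joint catch above 0.08 rad and x of wedge in the frame of dock between -0.1345 and -0.125 m and y of wedge in the frame of dock between -0.064 and -0.055 m and angle between the x axis of wedge and the x axis of dock, either way round below 0.08 rad and height (world z) of wedge below 0.009 m and angle between wedge's own z axis and vertical below 0.1 rad and linear speed of each of rack, wedge below 0.01 m/s); the robot touches nothing.
It fails at once if the rack is tipped or lifted (angle between rack_centre's own z axis and vertical above 0.25 rad or height (world z) of rack_centre above 0.05 m).
It fails at once if the rack is drawn past the hook while the catch is not open (x of rack_centre in the frame of dock between -0.06 and 0.045 m and value of joint catch below 0.04 rad).
It fails at once if a bystander is moved by more than 40 mm or knocked over (distance of any of spray, jar, flask, bucket, wipes, brush, dish from where it was at the start of the episode above 0.04 m or angle between any of spray, jar, flask, bucket's own z axis and vertical above 0.5 rad).
It also fails if it takes over 54 s, if anything falls off the work surface, if the arm or the gripper's body presses on something with over 40 N, if the wrist force passes 120 N, or if a joint passes its speed limit or range.

## Robot

A 7-joint arm with a two-finger parallel gripper is mounted at the origin on the work surface. World frame = base frame: x ahead of the robot, y to its left, z up, the work surface at z = 0. Lengths are in m, angles in rad, forces in N, time in s.
With the tool pointing down it reaches from about 0.35 to 0.9 m from the base axis. Payload 8.1 kg.
Tool frame: the origin (TCP) lies at the very end of the fingers, on their centre line; the grasp point (between the pads) lies 19 mm behind it; z points along the fingers, y is the line along which they close (so a half turn about z gives the same grasp; the last joint's range is limited). The gripper opens to 92 mm and grips with 3 to 60 N. Pads are 19 mm wide; open, the fingers measure 130 mm over their backs; the gripper's body (75 mm by 190 mm) begins 47 mm behind the grasp point.
Start: joints at [1.084, 0.434, 0.025, 1.573, -0.012, 1.134, -0.075], TCP at [0.234, -0.58, 0.192] pointing down, gripper open.
Joint ranges: [-2.62, 2.62], [-0.44, 2.09], [-1.27, 1.32], [0.08, 2.57], [-1.32, 4.46], [0.12, 2], [-2.74, 2.74]. Speed limits (rad/s): [2.22, 2.22, 3.01, 3.01, 3.14, 3.14, 3.14].

## Interface

Orientations are given as a rotation vector (axis times angle).
In Python, from cell import readout, cams, job gives the robot as it stands.
- The arm moves only by the tool drive_tool, never from a script. Its argument "commands" is a list of rows, each a list of 3 entries, a list of its own where there are three numbers: the turn, a rotation vector about the tool's x, y, z in rad, then the shift along the tool's x, y, z in cm, then the gripper's target within -1 to 1 (fully open at 1, half-way at 0, shut at -1). A call has 1 to 20 rows; each row is the pose to reach, as a shift and turn from the pose commanded when the call began, along the tool's axes at that moment; what a row does not reach only later rows make up. A row lasts 1/12 s, in which the tool goes at most 41.7 mm and 7.16 degrees, less where a joint would pass 70% of its speed; a pose out of reach is approached as far as the arm can. A call with a gripper value outside its range is refused whole. The fingers move at their own pace and stop on an object; "newtons" is the grip in N (left out, the last holds). Time passes only in rows, so rows that repeat a pose let the fingers close. It gives the time, the measured TCP pose, the force, the opening and the grip force at its end, in the units of the state.
- readout.observe(): the state, without advancing time (a new reading comes with each control period).
- cams.get_image(name): name is "scene" or "top" or "wrist"; returns the picture (480x640x3 uint8, blue, green, red); there is no depth.
- cams.camera_info(name): a dict with "camera_matrix" (3x3 intrinsics, pixels), "R" (3x3) and "t" (3): a world point X has camera coordinates R X + t. Camera axes: x right, y down, z forward; pixel columns grow to the right and rows downward; lengths in m; the calibration is good to about 2 mm. A picture is of the moment at which its call begins: read the wrist's pose just before it. camera_info takes no time and is no camera call; for the wrist camera it gives the pose at the moment of the call.
- job.sign_off(): hands the job in; it is judged then, once.
The state is a dict: "clock": time; "joints": joint angles; "dq": joint speeds; "joint_efforts": joint torques, N m; "position": TCP position; "ee_rot": TCP orientation; "force": force on the tool from outside, world axes, zero at the start; "ft_torque": the same for the moment, N m; "width": opening from 0.0 (shut) to 1.0 (fully open); "gripper_force": force on a finger pad.
Only numpy, scipy, OpenCV 4.12 (cv2) and the standard library are available. Lean on these libraries where they do the work, as an engineer would, in place of code of your own. Each camera call takes 0.05 s, during which the arm holds its last target. There are 200 camera calls.

## Working session

There is one attempt and no reset: what is moved stays moved. The work goes in short steps, Python scripts to look and compute and a tool call to move; the robot and the scene stay as the last step left them, time stands still between calls to the robot, and variables do not carry over. Pictures are saved under pics/ and viewed, at most 11 in all, crops included, and the job is handed in when it is done.

Besides the shell and the picture viewer there is one more tool, called after "Call:" as a command line: name --argument value ..., lists and objects as JSON in quotes. drive_tool: Moves the arm, as the interface text tells. Its arguments: {"type":"object","properties":{"commands":{"type":"array"},"newtons":{"type":"number"}},"required":["commands"]}

```bash
mkdir -p pics; ls; python3 - <<'E'
from cell import readout,cams
import cv2,numpy as np
s=readout.observe();print({k:np.round(v,3) for k,v in s.items()})
for n in("scene","top"):
    cv2.imwrite(f"pics/{n}0.png",cams.get_image(n))
    i=cams.camera_info(n);print(n,np.round(i["camera_matrix"],1).tolist(),np.round(-np.array(i["R"]).T@i["t"],3),np.round(i["R"],3).tolist())
E
```

```text
pics
{'clock': np.float64(0.0), 'joints': array([ 1.084,  0.435,  0.025,  1.574, -0.012,  1.134, -0.075]), 'dq': array([-0.001,  0.   ,  0.001, -0.   ,  0.001, -0.001,  0.001]), 'joint_efforts': array([-1.0000e-03, -6.6785e+01,  9.8400e-01, -3.1446e+01, -6.1000e-02,
        4.3000e-02,  0.0000e+00]), 'position': array([ 0.234, -0.579,  0.191]), 'ee_rot': array([-3.083e+00, -5.990e-01,  1.000e-03]), 'force': array([0.241, 0.496, 0.171]), 'ft_torque': array([ 0.011, -0.008,  0.041]), 'gripper_force': np.float64(0.0), 'width': np.float64(0.998)}
scene [[488.6, 0.0, 316.2], [0.0, 488.6, 235.0], [0.0, 0.0, 1.0]] [ 1.343 -0.354  0.862] [[0.43, 0.903, 0.007], [0.625, -0.292, -0.724], [-0.651, 0.316, -0.69]]
top [[437.4, 0.0, 317.3], [0.0, 437.4, 242.5], [0.0, 0.0, 1.0]] [ 0.459 -0.004  1.118] [[0.018, -1.0, -0.007], [-0.996, -0.018, -0.083], [0.083, 0.009, -0.997]]
```

View pics/top0.png

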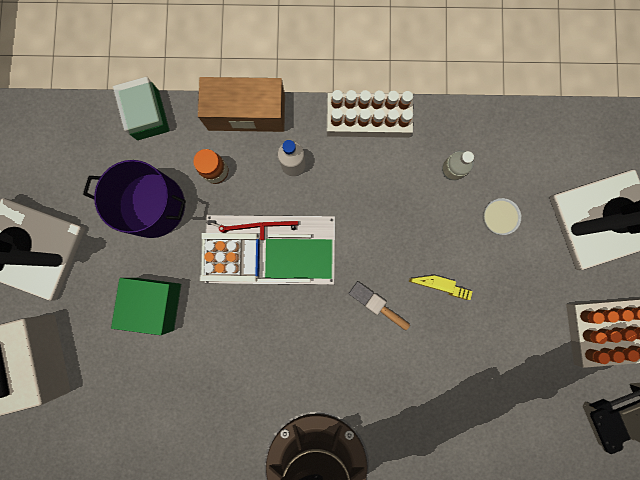

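View pics/scene0.png

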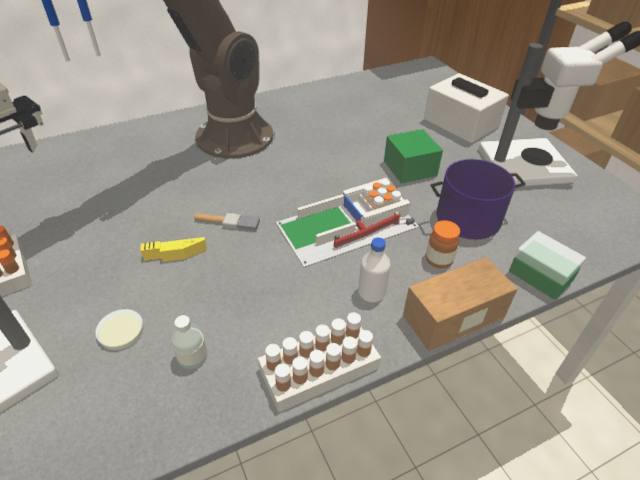

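The top view shows the dock near (270,250) with its +x pointing image-left, the green patch at (298,258), the red catch along (225-300,225), and the wedge at (412-473,276-300) with its nose to the left. The scene view agrees.

```bash
cat > h.py <<'E'
import numpy as np,cv2
from cell import readout,cams
from scipy.spatial.transform import Rotation as Ro
def ray(i,px,z):
    K=np.array(i["camera_matrix"]);R=np.array(i["R"]);t=np.array(i["t"]).ravel()
    c=-R.T@t; px=np.atleast_2d(np.asarray(px,float))
    d=(R.T@np.linalg.inv(K)@np.c_[px,np.ones(len(px))].T).T
    return c+d*((z-c[2])/d[:,2])[:,None]
def proj(i,X):
    K=np.array(i["camera_matrix"]);R=np.array(i["R"]);t=np.array(i["t"]).ravel()
    p=(K@(R@np.atleast_2d(X).T+t[:,None])).T
    return p[:,:2]/p[:,2:]
def mask(im,lo,hi):
    m=cv2.inRange(cv2.cvtColor(im,cv2.COLOR_BGR2HSV),lo,hi)
    return m
def big(m):
    c,_=cv2.findContours(m,cv2.RETR_EXTERNAL,cv2.CHAIN_APPROX_NONE)
    return max(c,key=cv2.contourArea)
E
python3 - <<'E'
from h import *
im=cv2.imread("pics/top0.png");i=cams.camera_info("top")
g=im[205:295,195:345];w=im[265:310,400:485]
out=np.zeros((600,750,3),np.uint8)
G=cv2.resize(g,None,fx=4,fy=4,interpolation=2);W=cv2.resize(w,None,fx=5,fy=5,interpolation=2)
out[:360,:600]=G;out[370:595,:425]=W
cv2.imwrite("pics/crop0.png",out)
c=big(mask(im,(50,120,40),(75,255,200))[:, 240:345].copy());c=c+[240,0]
r=cv2.minAreaRect(c);b=cv2.boxPoints(r);print("green",np.round(ray(i,b,.005),4),r)
c=big(mask(im,(22,150,120),(34,255,255)));r=cv2.minAreaRect(c);print("wedge",r)
ap=cv2.approxPolyDP(c,1.2,True)[:,0];print(np.c_[ap,np.round(ray(i,ap,.036)[:,:2],4)])
E
```

```text
green [[ 0.5578  0.1402  0.005 ]
 [ 0.5607 -0.0285  0.005 ]
 [ 0.464  -0.03    0.005 ]
 [ 0.4609  0.1375  0.005 ]] ((298.0, 258.0), (38.0, 66.0), 90.0)
wedge ((439.99603271484375, 283.4405517578125), (57.2734260559082, 13.975600242614746), 18.034284591674805)
[[ 4.110e+02  2.800e+02  4.601e-01 -2.261e-01]
 [ 4.130e+02  2.820e+02  4.552e-01 -2.311e-01]
 [ 4.520e+02  2.920e+02  4.325e-01 -3.266e-01]
 [ 4.530e+02  2.950e+02  4.253e-01 -3.290e-01]
 [ 4.600e+02  2.970e+02  4.207e-01 -3.460e-01]
 [ 4.620e+02  2.960e+02  4.232e-01 -3.510e-01]
 [ 4.640e+02  2.980e+02  4.185e-01 -3.558e-01]
 [ 4.670e+02  2.930e+02  4.308e-01 -3.633e-01]
 [ 4.670e+02  2.900e+02  4.381e-01 -3.633e-01]
 [ 4.650e+02  2.890e+02  4.405e-01 -3.585e-01]
 [ 4.630e+02  2.970e+02  4.209e-01 -3.534e-01]
 [ 4.630e+02  2.890e+02  4.404e-01 -3.536e-01]
 [ 4.610e+02  2.880e+02  4.427e-01 -3.487e-01]
 [ 4.590e+02  2.960e+02  4.231e-01 -3.436e-01]
 [ 4.590e+02  2.880e+02  4.426e-01 -3.438e-01]
 [ 4.540e+02  2.850e+02  4.497e-01 -3.316e-01]
 [ 4.540e+02  2.810e+02  4.595e-01 -3.317e-01]
 [ 4.370e+02  2.760e+02  4.710e-01 -2.900e-01]
 [ 4.120e+02  2.780e+02  4.650e-01 -2.286e-01]]
```

View pics/crop0.png

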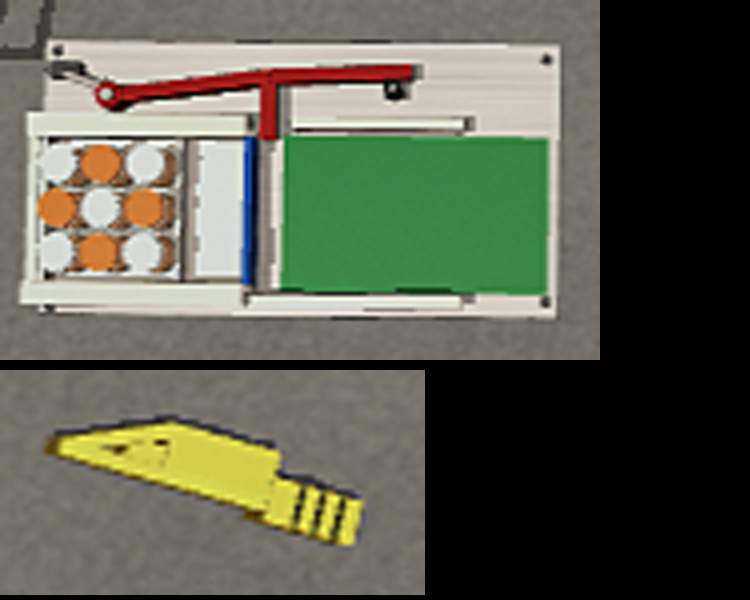

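Zoomed, the wedge's nose is on the left, its flat side faces the image bottom (towards the robot) and its tail is on the right, so it needs only about 14° of yaw. The dock's roller is at crop (395,88) and the pocket at (220,210).

```bash
cat >> h.py <<'E'
def rel(p,yaw_close=None,s=None):
    """tool-frame shift (cm) and turn to reach world TCP p, tool down, closing line at yaw (deg)"""
    s=s or readout.observe();R=Ro.from_rotvec(s["ee_rot"])
    print("t",round(float(s["clock"]),2),"shift cm",np.round(R.inv().apply(np.array(p)-s["position"])*100,2))
    if yaw_close is not None:
        for k in(0,180):
            a=np.radians(yaw_close+k);y=np.array([np.cos(a),np.sin(a),0]);z=np.array([0,0,-1.]);x=np.cross(y,z)
            print("turn",np.round((R.inv()*Ro.from_matrix(np.c_[x,y,z])).as_rotvec(),3))
E
python3 - <<'E'
from h import *
i=cams.camera_info("top")
for n,px,z in(("spray cap",(289,147),.16),("jar cap",(207,160),.1),("roller",(195+395/4,205+90/4),.031)):print(n,ray(i,[px],z)[0].round(3))
s=readout.observe();R=Ro.from_rotvec(s["ee_rot"]);w=cams.camera_info("wrist");Rw=np.array(w["R"]);c=-Rw.T@np.array(w["t"]).ravel()
print("cam in tool",R.inv().apply(c-s["position"]).round(3),(R.as_matrix().T@Rw.T).round(3),w["camera_matrix"])
print(R.as_matrix().round(3))
rel((.434,-.349,.15),-13.4)
E
```

```text
spray cap [0.752 0.072 0.16 ]
jar cap [0.735 0.271 0.1  ]
roller [0.586 0.066 0.031]
cam in tool [ 0.076  0.    -0.192] [[ 0.001 -0.961 -0.277]
 [ 1.     0.     0.001]
 [-0.001 -0.277  0.961]] [[384.80524104   0.         317.257595  ]
 [  0.         384.80524104 235.09633999]
 [  0.           0.           1.        ]]
[[ 0.927  0.374 -0.001]
 [ 0.374 -0.927  0.001]
 [-0.    -0.001 -1.   ]]
t 0.1 shift cm [ 27.18 -13.84   4.15]
turn [-0.001 -0.001 -0.953]
turn [-1.000e-03  2.000e-03  2.188e+00]
```

Call:
drive_tool --commands '[[[0, 0, -0.953], [27.2, -13.8, 4.1], 1], [[0, 0, -0.953], [27.2, -13.8, 4.1], 1], [[0, 0, -0.953], [27.2, -13.8, 4.1], 1], [[0, 0, -0.953], [27.2, -13.8, 4.1], 1], [[0, 0, -0.953], [27.2, -13.8, 4.1], 1], [[0, 0, -0.953], [27.2, -13.8, 4.1], 1], [[0, 0, -0.953], [27.2, -13.8, 4.1], 1], [[0, 0, -0.953], [27.2, -13.8, 4.1], 1], [[0, 0, -0.953], [27.2, -13.8, 4.1], 1], [[0, 0, -0.953], [27.2, -13.8, 4.1], 1], [[0, 0, -0.953], [27.2, -13.8, 4.1], 1], [[0, 0, -0.953], [27.2, -13.8, 4.1], 1]]'

```text
clock: 1.1
position: [0.4333, -0.3513, 0.1509]
ee_rot: [2.469, 1.942, -0.002]
force: [-0.5, -0.3, 0.4]
width: 1.003
gripper_force: 0.0
```

```bash
python3 - <<'E'
from h import *
s=readout.observe();print(s["clock"],s["position"].round(4),s["ee_rot"].round(3))
i=cams.camera_info("wrist");im=cams.get_image("wrist");cv2.imwrite("pics/w1.png",im)
c=big(mask(im,(22,130,60),(34,255,255)));ap=cv2.approxPolyDP(c,2.5,True)[:,0]
print(np.c_[ap,np.round(ray(i,ap,.036)[:,:2],4),np.round(ray(i,ap,0)[:,:2],4)])
E
```

```text
1.1 [ 0.4333 -0.3513  0.1509] [ 2.469e+00  1.942e+00 -2.000e-03]
[[ 3.070e+02  5.000e+01  4.570e-01 -2.266e-01  4.575e-01 -2.205e-01]
 [ 3.060e+02  1.780e+02  4.336e-01 -3.168e-01  4.314e-01 -3.213e-01]
 [ 2.990e+02  1.930e+02  4.252e-01 -3.272e-01  4.220e-01 -3.329e-01]
 [ 2.990e+02  2.440e+02  4.145e-01 -3.689e-01  4.101e-01 -3.795e-01]
 [ 3.250e+02  2.450e+02  4.355e-01 -3.749e-01  4.335e-01 -3.862e-01]
 [ 3.270e+02  1.940e+02  4.469e-01 -3.333e-01  4.463e-01 -3.397e-01]
 [ 3.420e+02  1.920e+02  4.591e-01 -3.345e-01  4.599e-01 -3.411e-01]
 [ 3.440e+02  1.220e+02  4.723e-01 -2.821e-01  4.747e-01 -2.825e-01]
 [ 3.170e+02  5.100e+01  4.639e-01 -2.289e-01  4.653e-01 -2.231e-01]]
```

View pics/w1.png

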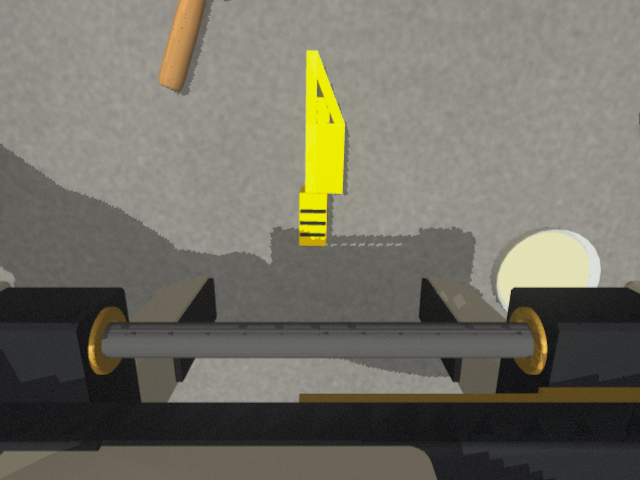

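The wrist view shows the wedge lying along the image's vertical: nose at (312,50), shoulder near (306,192), tail at (300-327,194-245). The dish at (548,275) is clear of the fingers.

```bash
python3 - <<'E'
from h import *
rel((.431,-.350,.008),-14.4)
E
```

```text
t 1.15 shift cm [ 0.08 -0.26 14.3 ]
turn [-0.     0.001  0.014]
turn [-1.000e-03 -0.000e+00 -3.128e+00]
```

Call:
drive_tool --commands '[[[0, 0, 0.014], [0.1, -0.2, 4], 0.2], [[0, 0, 0.014], [0.1, -0.2, 8], 0.2], [[0, 0, 0.014], [0.1, -0.2, 11.5], 0.2], [[0, 0, 0.014], [0.1, -0.2, 13.5], 0.2], [[0, 0, 0.014], [0.1, -0.2, 14.2], 0.2], [[0, 0, 0.014], [0.1, -0.2, 14.2], 0.2], [[0, 0, 0.014], [0.1, -0.2, 14.2], -1], [[0, 0, 0.014], [0.1, -0.2, 14.2], -1], [[0, 0, 0.014], [0.1, -0.2, 14.2], -1], [[0, 0, 0.014], [0.1, -0.2, 14.2], -1], [[0, 0, 0.014], [0.1, -0.2, 14.2], -1], [[0, 0, 0.014], [0.1, -0.2, 14.2], -1]]' --newtons 40

```text
clock: 2.15
position: [0.4331, -0.3486, 0.0096]
ee_rot: [2.479, 1.929, 0.0]
force: [0.4, -0.5, 0.3]
width: 0.212
gripper_force: 0.0
```

Call:
drive_tool --commands '[[[0, 0, 0], [0, 0, 0], -1], [[0, 0, 0], [0, 0, 0], -1], [[0, 0, 0], [0, 0, 0], -1]]'

```text
clock: 2.4
position: [0.4328, -0.3483, 0.009]
ee_rot: [-2.479, -1.93, 0.0]
force: [-0.2, -1.1, 0.3]
width: 0.014
gripper_force: 0.0
```

```bash
python3 - <<'E'
from h import *
s=readout.observe();print(s["clock"],s["position"].round(4),s["width"],s["gripper_force"])
i=cams.camera_info("wrist");im=cams.get_image("wrist");cv2.imwrite("pics/w2.png",im)
E
```

```text
2.4 [ 0.4328 -0.3483  0.009 ] 0.014452954166157163 0.0
```

View pics/w2.png

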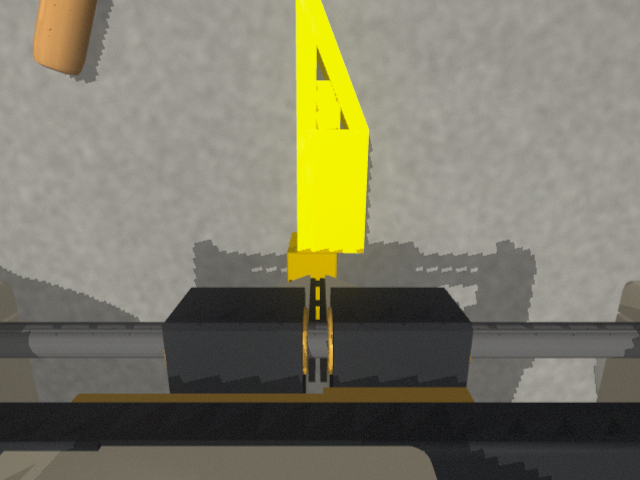

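The fingers are shut (0.014) with the gap between them at (317,290-390). The blade's rear end is at row 252 and tail stripes show at rows 285-320, so the grasp missed. I'll measure where the fingers are relative to the tail.

```bash
python3 - <<'E'
from h import *
s=readout.observe();R=Ro.from_rotvec(s["ee_rot"]);i=cams.camera_info("wrist");print(R.as_matrix().round(3))
P=lambda q:s["position"]+R.apply(np.array(q))
for q in((0,0,0),(0,0,-.019),(0.0095,0,-.019),(0,0,-.066)):print(q,P(q).round(4),proj(i,P(q)).round(0))
im=cv2.imread("pics/w2.png")
px=[(298,252),(364,252),(369,128),(298,100),(289,280),(337,280),(317,320)]
for z in(.036,.0):print(z,ray(i,px,z).round(4)[:,:2].tolist())
j=cams.camera_info("top");t=cams.get_image("top");cv2.imwrite("pics/t2.png",t)
c=big(mask(t,(22,130,60),(34,255,255)));ap=cv2.approxPolyDP(c,1.2,True)[:,0];print(np.c_[ap,ray(j,ap,.036)[:,:2].round(3)])
E
```

```text
[[ 0.245  0.969 -0.   ]
 [ 0.969 -0.245 -0.   ]
 [-0.    -0.    -1.   ]]
(0, 0, 0) [ 0.4328 -0.3483  0.009 ] [[315. 270.]]
(0, 0, -0.019) [ 0.4328 -0.3483  0.028 ] [[315. 285.]]
(0.0095, 0, -0.019) [ 0.4352 -0.3391  0.028 ] [[315. 266.]]
(0, 0, -0.066) [ 0.4328 -0.3483  0.075 ] [[314. 336.]]
0.036 [[0.4302, -0.3277], [0.4592, -0.335], [0.4727, -0.2826], [0.447, -0.2648], [0.4227, -0.3398], [0.4442, -0.3453], [0.4302, -0.363]]
0.0 [[0.4254, -0.339], [0.4607, -0.3479], [0.4771, -0.2841], [0.4459, -0.2624], [0.4162, -0.3538], [0.4424, -0.3604], [0.4254, -0.3819]]
[[ 4.10e+02  2.78e+02  4.65e-01 -2.24e-01]
 [ 4.12e+02  2.82e+02  4.55e-01 -2.29e-01]
 [ 4.53e+02  2.93e+02  4.30e-01 -3.29e-01]
 [ 4.51e+02  2.95e+02  4.25e-01 -3.24e-01]
 [ 4.55e+02  2.95e+02  4.25e-01 -3.34e-01]
 [ 4.55e+02  2.92e+02  4.33e-01 -3.34e-01]
 [ 4.58e+02  2.89e+02  4.40e-01 -3.41e-01]
 [ 4.54e+02  2.86e+02  4.47e-01 -3.32e-01]
 [ 4.54e+02  2.81e+02  4.60e-01 -3.32e-01]
 [ 4.34e+02  2.75e+02  4.73e-01 -2.83e-01]]
```

```bash
python3 - <<'E'
from h import *
a=cams.get_image("scene");i=cams.camera_info("scene")
u,v=proj(i,(.44,-.32,.03))[0].astype(int);print(u,v)
A=cv2.resize(a[v-55:v+45,u-80:u+80],None,fx=5,fy=5,interpolation=2);cv2.imwrite("pics/s2.png",A)
E
```

```text
165 246
```

View pics/s2.png

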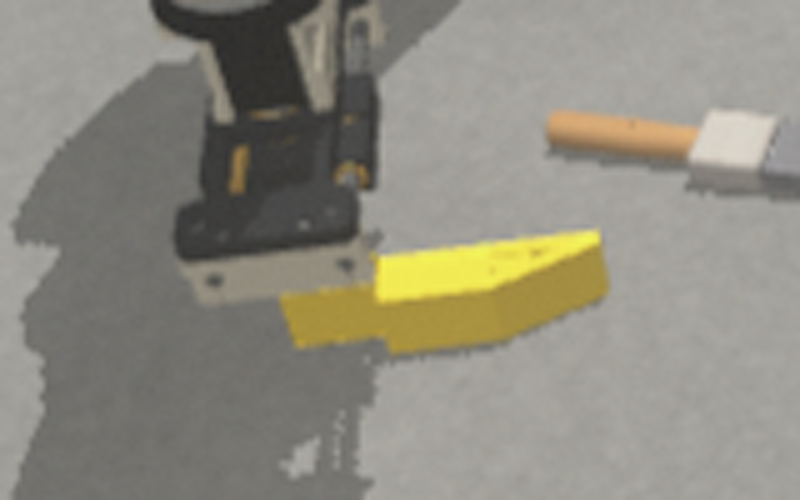

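The gripper's beige plate sits over the tail at (180-375,240-300). The tail's side face at (283-385,290-347) is fully visible, with no finger beside it. I'll project the known geometry to compare.

```bash
python3 - <<'E'
from h import *
s=readout.observe();R=Ro.from_rotvec(s["ee_rot"]);i=cams.camera_info("scene")
u,v=165,246
f=lambda X:((proj(i,X)-[u-80,v-55])*5).round(0).tolist()
P=lambda q:s["position"]+R.apply(np.array(q))
for n,q in dict(tcp=(0,0,0),finR=(.0095,.02,0),finL=(-.0095,.02,0),bodyR=(.0375,.095,-.066),bodyL=(-.0375,.095,-.066),bodyfarR=(.0375,-.095,-.066)).items():print(n,P(q).round(3),f(P(q)))
O=np.array([.4302,-.3277,0]);U=np.array([.25,.968,0]);V=np.array([-.968,.25,0])
for n,q in dict(tailtop=(-.045,-.018,.036),tailbot=(-.045,-.018,0),nose=(.105,-.008,.036),bladetop=(0,-.03,.036),bladebot=(0,-.03,0)).items():print(n,f(O+q[0]*U+q[1]*V+[0,0,q[2]]))
E
```

```text
tcp [ 0.433 -0.348  0.009] [[347.0, 315.0]]
finR [ 0.455 -0.344  0.009] [[366.0, 342.0]]
finL [ 0.45  -0.362  0.009] [[325.0, 348.0]]
bodyR [ 0.534 -0.335  0.075] [[393.0, 352.0]]
bodyL [ 0.516 -0.408  0.075] [[216.0, 375.0]]
bodyfarR [ 0.35  -0.289  0.075] [[403.0, 77.0]]
tailtop [[278.0, 298.0]]
tailbot [[296.0, 350.0]]
nose [[599.0, 243.0]]
bladetop [[374.0, 303.0]]
bladebot [[390.0, 356.0]]
```

The geometry gives one clear answer. The visible fingertips (row 280, 215 px apart when open) lie about 40 mm above the reported TCP, so the fingers shut just over the 36 mm tail. I'll open, go lower, and feel for the bench to get the true tip height.

Call:
drive_tool --commands '[[[0, 0, 0], [-0.2, 0, 0], 0], [[0, 0, 0], [-0.2, 0, 0], 0], [[0, 0, 0], [-0.2, 0, 0], 0], [[0, 0, 0], [-0.2, 0, 0], 0], [[0, 0, 0], [-0.2, 0, 0], 0], [[0, 0, 0], [-0.2, 0, 0], 0], [[0, 0, 0], [-0.2, 0, 0], 0], [[0, 0, 0], [-0.2, 0, 0.8], 0], [[0, 0, 0], [-0.2, 0, 1.4], 0], [[0, 0, 0], [-0.2, 0, 1.9], 0], [[0, 0, 0], [-0.2, 0, 2.3], 0], [[0, 0, 0], [-0.2, 0, 2.6], 0], [[0, 0, 0], [-0.2, 0, 2.8], 0], [[0, 0, 0], [-0.2, 0, 2.8], 0]]'

```text
clock: 3.72
position: [0.4321, -0.3501, -0.0195]
ee_rot: [-2.479, -1.929, 0.0]
force: [-0.1, 0.5, 0.2]
width: 0.503
gripper_force: 0.0
```

Call:
drive_tool --commands '[[[0, 0, 0], [0, 0, 0.3], 0], [[0, 0, 0], [0, 0, 0.6], 0], [[0, 0, 0], [0, 0, 0.8], 0], [[0, 0, 0], [0, 0, 1.0], 0], [[0, 0, 0], [0, 0, 1.0], 0]]'

```text
clock: 4.13
position: [0.4321, -0.3502, -0.0294]
ee_rot: [-2.479, -1.929, 0.0]
force: [-0.2, 0.6, -0.4]
width: 0.503
gripper_force: 0.0
```

Call:
drive_tool --commands '[[[0, 0, 0], [0, 0, 0.2], 0], [[0, 0, 0], [0, 0, 0.4], 0], [[0, 0, 0], [0, 0, 0.5], 0], [[0, 0, 0], [0, 0, 0.5], 0]]'

```text
clock: 4.47
position: [0.4323, -0.3502, -0.0342]
ee_rot: [-2.479, -1.929, 0.0]
force: [0.0, -0.1, 0.5]
width: 0.5
gripper_force: 0.0
```

Call:
drive_tool --commands '[[[0, 0, 0], [0, 0, 0.15], 0], [[0, 0, 0], [0, 0, 0.3], 0], [[0, 0, 0], [0, 0, 0.4], 0], [[0, 0, 0], [0, 0, 0.4], 0]]'

```text
clock: 4.8
position: [0.4325, -0.3504, -0.0347]
ee_rot: [2.478, 1.929, -0.001]
force: [-11.5, 8.4, 44.6]
width: 0.502
gripper_force: 22.7
```

Contact at reported z ≈ -0.0347, so the true tips are about 35 mm higher than reported. I'll raise to about 7 mm and close.

Call:
drive_tool --commands '[[[0, 0, 0], [0, 0, -1.0], 0], [[0, 0, 0], [0, 0, -1.0], -1], [[0, 0, 0], [0, 0, -1.0], -1], [[0, 0, 0], [0, 0, -1.0], -1], [[0, 0, 0], [0, 0, -1.0], -1], [[0, 0, 0], [0, 0, -1.0], -1], [[0, 0, 0], [0, 0, -1.0], -1]]' --newtons 40

```text
clock: 5.38
position: [0.432, -0.3501, -0.0285]
ee_rot: [-2.479, -1.929, 0.0]
force: [-0.3, -1.2, -1.3]
width: 0.25
gripper_force: 39.9
```

The wedge is gripped (width 0.25 = 23 mm, 40 N). I'll lift it and carry it over the front of the dock for a wrist look.

```bash
python3 - <<'E'
from h import *
rel((.499,-.037,.07),1.0)
E
```

```text
t 5.38 shift cm [32.   -1.2  -9.84]
turn [-0.001 -0.    -0.266]
turn [-1.000e-03  1.000e-03  2.876e+00]
```

Call:
drive_tool --commands '[[[0, 0, 0], [0, 0, -4], -1], [[0, 0, 0], [0, 0, -8], -1], [[0, 0, -0.1], [4, -0.2, -9.8], -1], [[0, 0, -0.2], [8, -0.5, -9.8], -1], [[0, 0, -0.266], [12, -0.7, -9.8], -1], [[0, 0, -0.266], [16, -0.9, -9.8], -1], [[0, 0, -0.266], [20, -1, -9.8], -1], [[0, 0, -0.266], [24, -1.1, -9.8], -1], [[0, 0, -0.266], [28, -1.2, -9.8], -1], [[0, 0, -0.266], [31, -1.2, -9.8], -1], [[0, 0, -0.266], [32, -1.2, -9.8], -1], [[0, 0, -0.266], [32, -1.2, -9.8], -1], [[0, 0, -0.266], [32, -1.2, -9.8], -1]]'

```text
clock: 6.47
position: [0.499, -0.0373, 0.0697]
ee_rot: [-2.2, -2.242, 0.001]
force: [-1.0, -0.5, -2.2]
width: 0.249
gripper_force: 39.9
```

```bash
python3 - <<'E'
from h import *
s=readout.observe();print(s["clock"],s["position"].round(4),s["ee_rot"].round(3),s["width"])
i=cams.camera_info("wrist");im=cams.get_image("wrist");cv2.imwrite("pics/w3.png",im)
c=big(mask(im,(50,120,30),(80,255,220)));ap=cv2.approxPolyDP(c,2,True)[:,0];print("green",np.c_[ap,ray(i,ap,.005)[:,:2].round(4)])
c=big(mask(im,(22,130,60),(34,255,255)));ap=cv2.approxPolyDP(c,2,True)[:,0];print("yel",np.c_[ap,ray(i,ap,.136)[:,:2].round(4)])
E
```

```text
6.4667 [ 0.499  -0.0373  0.0697] [-2.200e+00 -2.242e+00  1.000e-03] 0.24935496758984585
green [[ 2.540e+02  0.000e+00  4.599e-01  1.070e-01]
 [ 2.610e+02  2.250e+02  4.611e-01 -3.030e-02]
 [ 2.960e+02  2.250e+02  4.853e-01 -2.980e-02]
 [ 2.910e+02  0.000e+00  4.817e-01  1.075e-01]]
yel [[ 2.930e+02  0.000e+00  4.910e-01  7.180e-02]
 [ 2.980e+02  2.490e+02  4.929e-01 -4.000e-03]
 [ 2.910e+02  2.530e+02  4.905e-01 -5.500e-03]
 [ 2.850e+02  2.810e+02  4.884e-01 -1.600e-02]
 [ 2.860e+02  3.210e+02  4.887e-01 -3.170e-02]
 [ 2.880e+02  3.220e+02  4.894e-01 -3.200e-02]
 [ 2.890e+02  3.140e+02  4.898e-01 -2.880e-02]
 [ 3.440e+02  3.140e+02  5.097e-01 -2.840e-02]
 [ 3.470e+02  3.220e+02  5.109e-01 -3.160e-02]
 [ 3.480e+02  2.810e+02  5.106e-01 -1.550e-02]
 [ 3.820e+02  2.790e+02  5.226e-01 -1.450e-02]
 [ 3.880e+02  1.220e+02  5.209e-01  3.850e-02]
 [ 3.420e+02  0.000e+00  5.052e-01  7.210e-02]]
```

View pics/w3.png

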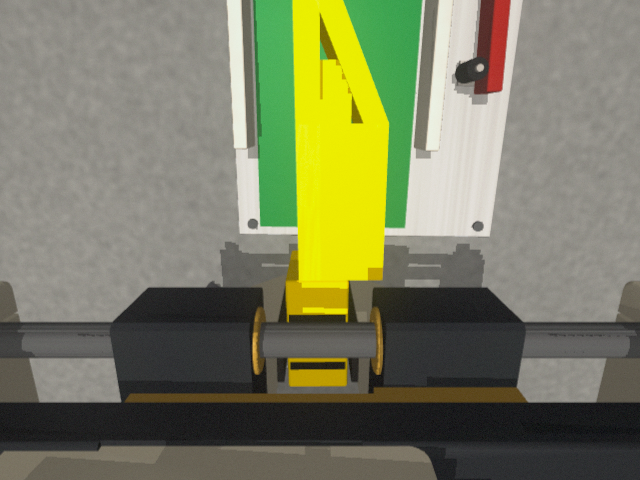

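The wrist view shows the wedge gripped square, flat side at cols 293-298. The -y rail runs at cols 415-450 with its end at row 150, the roller is at (470,70), the catch's tip at (490,92), and the plate's front edge is at row 236. I'll fit lines to these edges.

```bash
cat > m.py <<'E'
from h import *
im=cv2.imread("pics/w3.png")
def fit(i,pts,z):
    X=ray(i,pts,z)[:,:2];vx,vy,x0,y0=cv2.fitLine(X.astype(np.float32),cv2.DIST_HUBER,0,.0005,.001).ravel()
    if abs(vy)>abs(vx): a=np.degrees(np.arctan2(vy,vx))%180
    else: a=np.degrees(np.arctan2(vy,vx))
    return np.array([x0,y0]),a
def edges(g,rng,lo,hi,sgn,axis=0):
    out=[]
    for r in rng:
        l=(g[r,lo:hi] if axis==0 else g[lo:hi,r]).astype(float);d=sgn*np.gradient(cv2.GaussianBlur(l[None],(5,1),0)[0])
        k=int(d.argmax());
        if 0<k<len(d)-1 and d[k]>3:
            q=d[k-1]-2*d[k]+d[k+1];k=k+(.5*(d[k-1]-d[k+1])/q if q else 0)
        out.append((k+lo,r) if axis==0 else (r,k+lo))
    return out
E
python3 - <<'E'
from m import *
import cell
s=dict(readout.observe());i=cams.camera_info("wrist")
G=im[:,:,1].astype(int);B=im[:,:,0];Rr=im[:,:,2]
for n,a in(("green left R",(Rr,range(160,215),246,275,-1,0,.005)),("green right R",(Rr,range(160,215),395,420,1,0,.005)),
 ("plate left R",(Rr,range(165,215),228,250,1,0,.005)),("plate right",(Rr,range(120,225),485,520,-1,0,.005)),
 ("green front R",(Rr,range(265,285),215,232,1,1,.005)),("plate front",(Rr,range(420,470),228,245,-1,1,.005)),
 ("rail top right/left? ",(Rr,range(20,135),440,460,-1,0,.035)),("lrail top left",(Rr,range(20,135),222,240,1,0,.035)),
 ("rail end top",(Rr,range(419,434),140,165,-1,1,.035)),("flat",(B,range(20,230),280,305,-1,0,.136))):
    p,an=fit(i,edges(*a[:6]),a[6]);print(n,p.round(4),an.round(2))
for r in(40,100,140):print(r,[(c,*im[r,c]) for c in range(412,462,3)])
E
```

```text
green left R [ 0.4599 -0.0052] 90.39
green right R [ 0.5598 -0.0034] 90.41
plate left R [ 0.4454 -0.0071] 90.32
plate right [0.619  0.0074] 90.44
green front R [ 0.4686 -0.032 ] 0.13
plate front [ 0.5899 -0.0367] 0.13
rail top right/left?  [0.5686 0.0702] 92.69
lrail top left [0.4503 0.0598] 90.37
rail end top [0.5618 0.0235] -2.51
flat [0.4917 0.0374] 91.48
40 [(412, np.uint8(84), np.uint8(162), np.uint8(64)), (415, np.uint8(77), np.uint8(158), np.uint8(57)), (418, np.uint8(95), np.uint8(163), np.uint8(83)), (421, np.uint8(198), np.uint8(209), np.uint8(213)), (424, np.uint8(96), np.uint8(110), np.uint8(112)), (427, np.uint8(98), np.uint8(109), np.uint8(113)), (430, np.uint8(103), np.uint8(115), np.uint8(117)), (433, np.uint8(97), np.uint8(112), np.uint8(115)), (436, np.uint8(212), np.uint8(228), np.uint8(232)), (439, np.uint8(221), np.uint8(235), np.uint8(232)), (442, np.uint8(222), np.uint8(237), np.uint8(235)), (445, np.uint8(222), np.uint8(234), np.uint8(234)), (448, np.uint8(214), np.uint8(229), np.uint8(231)), (451, np.uint8(207), np.uint8(214), np.uint8(219)), (454, np.uint8(2
[... 1213 characters left out ...]
t8(115), np.uint8(120)), (424, np.uint8(104), np.uint8(118), np.uint8(123)), (427, np.uint8(212), np.uint8(229), np.uint8(232)), (430, np.uint8(226), np.uint8(240), np.uint8(234)), (433, np.uint8(225), np.uint8(239), np.uint8(236)), (436, np.uint8(224), np.uint8(237), np.uint8(235)), (439, np.uint8(201), np.uint8(218), np.uint8(225)), (442, np.uint8(211), np.uint8(221), np.uint8(224)), (445, np.uint8(211), np.uint8(220), np.uint8(224)), (448, np.uint8(217), np.uint8(223), np.uint8(226)), (451, np.uint8(208), np.uint8(218), np.uint8(221)), (454, np.uint8(215), np.uint8(222), np.uint8(225)), (457, np.uint8(209), np.uint8(218), np.uint8(221)), (460, np.uint8(206), np.uint8(215), np.uint8(219))]
```

```bash
python3 - <<'E'
from m import *
i=cams.camera_info("wrist");B=cv2.GaussianBlur(im,(1,5),0)[:,:,1]
X=ray(i,[(449.5,40),(443.5,100),(438.3,140)],.035);print("rail outer",X.round(4)[:,:2],"at y=0:",(X[:,0]+X[:,1]*.007).round(4))
X=ray(i,[(421.5,40),(416.2,100),(412.5,140)],.005);print("rail inner foot",(X[:,0]+X[:,1]*.007).round(4))
p=edges(B,range(428,437),142,160,-1,1);print("rail end",np.round(p[::3],1),ray(i,p,.035)[:,1].mean().round(4))
r=ray(i,[(479,68)],.031);print("roller axis",r.round(4))
rel((.5793,-.1085,.03),0.0)
E
```

```text
rail outer [[0.5685 0.0807]
 [0.5686 0.0503]
 [0.568  0.0287]] at y=0: [0.5691 0.569  0.5682]
rail inner foot [0.5614 0.561  0.5607]
rail end [[428.  149.8]
 [431.  148.9]
 [434.  148.8]] 0.0235
roller axis [[0.5877 0.0677 0.031 ]]
t 6.52 shift cm [-7.14  7.94  3.96]
turn [-0.001  0.001  0.017]
turn [-1.000e-03 -2.000e-03 -3.124e+00]
```

Call:
drive_tool --commands '[[[0, 0, 0.019], [-3.5, 3.5, 0], -1], [[0, 0, 0.019], [-6.5, 6.5, 0], -1], [[0, 0, 0.019], [-7.1, 7.8, 1], -1], [[0, 0, 0.019], [-7.1, 7.8, 4], -1], [[0, 0, 0.019], [-7.1, 7.8, 7], -1], [[0, 0, 0.019], [-7.1, 7.8, 8.6], -1], [[0, 0, 0.019], [-7.1, 7.8, 9.1], -1], [[0, 0, 0.019], [-7.1, 7.8, 9.1], -1], [[0, 0, 0.019], [-7.1, 7.8, 9.1], -1]]' --newtons 55

```text
clock: 7.27
position: [0.5788, -0.108, -0.0204]
ee_rot: [2.224, 2.218, 0.0]
force: [-0.1, 0.3, -0.8]
width: 0.243
gripper_force: 55.0
```

```bash
python3 - <<'E'
from m import *
s=readout.observe();print(s["clock"],s["position"].round(4),s["ee_rot"].round(3),s["force"].round(1))
i=cams.camera_info("wrist");im=cams.get_image("wrist");cv2.imwrite("pics/w4.png",im)
E
```

```text
7.2667 [ 0.5788 -0.108  -0.0204] [2.224 2.218 0.   ] [-0.1  0.3 -0.8]
```

View pics/w4.png

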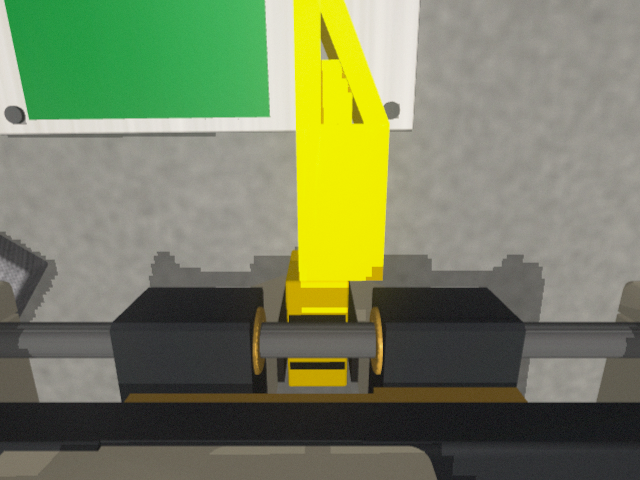

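The wedge is just above the plate's front edge (row 130). The flat side at cols 295-300 is parallel to the green edge at col 268.

```bash
python3 - <<'E'
from m import *
im=cv2.imread("pics/w4.png");i=cams.camera_info("wrist");R=im[:,:,2];B=im[:,:,0]
for n,a in(("green right",(R,range(10,110),255,285,1,0,.005)),("plate right",(R,range(10,120),400,430,-1,0,.005)),("plate front",(R,range(180,280),118,145,-1,1,.005)),("flat",(B,range(10,110),285,310,-1,0,.0441)),("flat full",(B,range(10,240),285,310,-1,0,.0441))):
    p,an=fit(i,edges(*a[:6]),a[6]);print(n,p.round(4),an.round(2), "x at y=-.04", (p[0]+(-.04-p[1])/np.tan(np.radians(an))).round(4))
E
```

```text
green right [ 0.5604 -0.0048] 90.58 x at y=-.04 0.5608
plate right [ 0.62   -0.0075] 90.59 x at y=-.04 0.6204
plate front [ 0.5385 -0.0356] 0.85 x at y=-.04 0.2435
flat [ 0.5735 -0.0162] 90.29 x at y=-.04 0.5736
flat full [ 0.5735 -0.0262] 90.22 x at y=-.04 0.5735
```

Call:
drive_tool --commands '[[[0, 0, -0.005], [0, -0.2, 0.2], -1], [[0, 0, -0.005], [1.0, -0.2, 0.2], -1], [[0, 0, -0.005], [2.0, -0.2, 0.2], -1], [[0, 0, -0.005], [2.5, -0.2, 0.2], -1], [[0, 0, -0.005], [2.5, -0.3, 0.2], -1], [[0, 0, -0.005], [2.5, -0.4, 0.2], -1], [[0, 0, -0.005], [2.5, -0.45, 0.2], -1], [[0, 0, -0.005], [2.5, -0.45, 0.2], -1]]'

```text
clock: 7.98
position: [0.5751, -0.0818, -0.0226]
ee_rot: [2.217, 2.224, 0.002]
force: [3.4, 1.7, -1.1]
width: 0.244
gripper_force: 55.0
```

The rail is felt (3.4 N in +x at TCP x = 0.575). I'll drive in along it with a check half-way.

Call:
drive_tool --commands '[[[0, 0, 0], [0.5, 0.04, 0], -1], [[0, 0, 0], [1.0, 0.04, 0], -1], [[0, 0, 0], [1.5, 0.04, 0], -1], [[0, 0, 0], [2.0, 0.03, 0], -1], [[0, 0, 0], [2.5, 0.03, 0], -1], [[0, 0, 0], [3.0, 0.03, 0], -1], [[0, 0, 0], [3.5, 0.02, 0], -1], [[0, 0, 0], [4.0, 0.02, 0], -1], [[0, 0, 0], [4.0, 0.02, 0], -1]]'

```text
clock: 8.73
position: [0.5751, -0.0416, -0.0226]
ee_rot: [2.215, 2.225, 0.001]
force: [5.6, -2.5, -0.7]
width: 0.243
gripper_force: 55.0
```

Call:
drive_tool --commands '[[[0, 0, 0], [0.5, 0.03, 0], -1], [[0, 0, 0], [1.0, 0.03, 0], -1], [[0, 0, 0], [1.5, 0.02, 0], -1], [[0, 0, 0], [2.0, 0.02, 0], -1], [[0, 0, 0], [2.5, 0.02, 0], -1], [[0, 0, 0], [3.0, 0.01, 0], -1], [[0, 0, 0], [3.5, 0.01, 0], -1], [[0, 0, 0], [3.9, 0.0, 0], -1], [[0, 0, 0], [4.1, 0.0, 0], -1], [[0, 0, 0], [4.1, 0.0, 0], -1]]'

```text
clock: 9.57
position: [0.575, -0.0016, -0.0226]
ee_rot: [2.216, 2.224, 0.0]
force: [5.7, -3.9, -0.2]
width: 0.247
gripper_force: 55.0
```

Call:
drive_tool --commands '[[[0, 0, 0], [0.2, 0, 0], -1], [[0, 0, 0], [0.4, 0, 0], -1], [[0, 0, 0], [0.6, 0, 0], -1], [[0, 0, 0], [0.6, 0, 0], -1]]'

```text
clock: 9.9
position: [0.575, 0.003, -0.0226]
ee_rot: [2.216, 2.222, -0.002]
force: [4.5, -8.2, 0.1]
width: 0.249
gripper_force: 55.0
```

Call:
drive_tool --commands '[[[0, 0, 0], [0.2, 0, 0], -1], [[0, 0, 0], [0.3, 0, 0], -1], [[0, 0, 0], [0.3, 0, 0], -1]]'

```text
clock: 10.15
position: [0.5749, 0.003, -0.0226]
ee_rot: [2.217, 2.219, -0.005]
force: [5.7, -16.0, 2.3]
width: 0.247
gripper_force: 55.0
```

Shoulder stop felt (16 N, no more motion). I'll relieve the push, set the wedge down and release.

Call:
drive_tool --commands '[[[0, 0, 0], [-0.4, 0.05, 0.1], -1], [[0, 0, 0], [-0.4, 0.05, 0.15], -1], [[0, 0, 0], [-0.4, 0.05, 0.15], -0.2], [[0, 0, 0], [-0.4, 0.05, 0.15], 0.0], [[0, 0, 0], [-0.4, 0.05, 0.15], 0.1], [[0, 0, 0], [-0.4, 0.05, 0.15], 0.1], [[0, 0, 0], [-0.4, 0.05, 0.15], 0.1], [[0, 0, 0], [-0.4, 0.05, 0.15], 0.1], [[0, 0, 0], [-0.4, 0.05, -2], 0.1], [[0, 0, 0], [-0.4, 0.05, -6], 0.1], [[0, 0, 0], [-0.4, 0.05, -10], 0.1], [[0, 0, 0], [-0.4, 0.05, -12], 0.1], [[0, 0, 0], [-0.4, 0.05, -12], 0.1]]'

```text
clock: 11.23
position: [0.5777, 0.005, 0.1022]
ee_rot: [2.213, 2.222, 0.01]
force: [0.4, 0.4, 0.4]
width: 0.551
gripper_force: 0.0
```

```bash
python3 - <<'E'
from m import *
s=readout.observe();print(s["clock"],s["position"].round(4),s["ee_rot"].round(3),s["force"].round(1))
i=cams.camera_info("wrist");im=cams.get_image("wrist");cv2.imwrite("pics/w5.png",im)
E
```

```text
11.2333 [0.5777 0.005  0.1022] [2.213 2.222 0.01 ] [0.4 0.4 0.4]
```

View pics/w5.png

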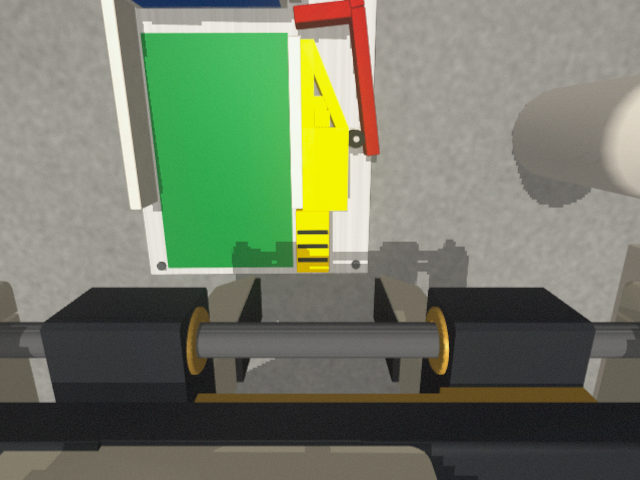

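The wedge is home: shoulder at row 210 against the rail end, flat along the rail, roller at (355,139) on the parallel part, catch open. Next is the rack.

```bash
python3 - <<'E'
from h import *
rel((.5093,.1765,-.018),.5)
E
```

```text
t 11.28 shift cm [17.21 -6.69 11.74]
turn [ 0.005 -0.    -0.005]
turn [-0.    -0.008  3.137]
```

Call:
drive_tool --commands '[[[0.005, 0, -0.005], [4, -1.5, 0], -0.6], [[0.005, 0, -0.005], [8, -3, 0], -0.6], [[0.005, 0, -0.005], [12, -4.7, 0], -0.6], [[0.005, 0, -0.005], [15.5, -6, 0], -0.6], [[0.005, 0, -0.005], [17.2, -6.7, 0], -0.6], [[0.005, 0, -0.005], [17.2, -6.7, 2], -0.6], [[0.005, 0, -0.005], [17.2, -6.7, 5], -0.6], [[0.005, 0, -0.005], [17.2, -6.7, 7], -0.6], [[0.005, 0, -0.005], [17.2, -6.7, 7], -0.6], [[0.005, 0, -0.005], [17.2, -6.7, 7], -0.6]]'

```text
clock: 12.12
position: [0.5052, 0.1755, 0.0256]
ee_rot: [-2.207, -2.228, 0.011]
force: [0.4, 1.1, 1.1]
width: 0.199
gripper_force: 0.0
```

```bash
python3 - <<'E'
from m import *
s=readout.observe();print(s["clock"],s["position"].round(4),s["width"],s["force"].round(1))
R=Ro.from_rotvec(s["ee_rot"]);j=cams.camera_info("top");t=cams.get_image("top");w=cams.get_image("wrist")
a=cv2.resize(t[200:300,190:350],None,fx=4,fy=4,interpolation=2)
b=cv2.resize(w,(533,400))
o=np.zeros((600,800,3),np.uint8);o[:200,:320]=cv2.resize(a,(320,200));o[200:,:533]=b
cv2.imwrite("pics/w6.png",o)
E
```

```text
12.1167 [0.5052 0.1755 0.0256] 0.1986003778979429 [0.4 1.1 1.1]
```

View pics/w6.png

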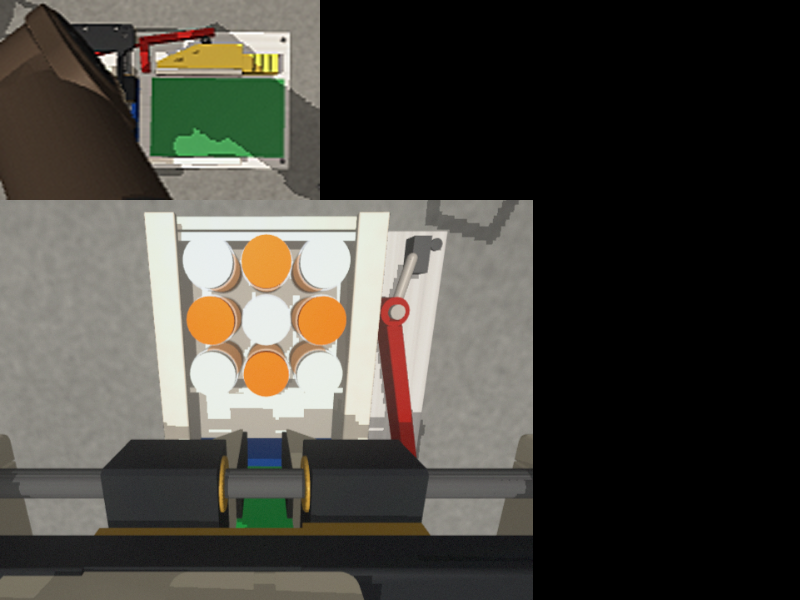

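The lower (wrist) part shows the vials at rows 235-395. The pocket floor is at rows 395-440, just ahead of the fingers, and the blue wall shows between the fingers at rows 437-467. I'll check where the wall lies relative to the fingertips.

```bash
python3 - <<'E'
from m import *
i=cams.camera_info("wrist");w=cams.get_image("wrist")
s=readout.observe();R=Ro.from_rotvec(s["ee_rot"]);print(R.as_matrix().round(3))
m=mask(w,(100,120,30),(125,255,255));col=m[:,305:330].mean(1);r=np.where(col>120)[0];print("blue rows",r.min(),r.max())
for z in(.041,.009):print(z,ray(i,[(317,r.min()),(317,r.max())],z).round(4)[:,:2])
for q in((0,0,-.035),(.0095,0,-.035),(-.0095,0,-.035)):P=s["position"]+R.apply(q);print("tip",P.round(4),proj(i,P).round(0))
rel((.5093,.1765,-.018),.5)
E
```

```text
[[-0.009  1.    -0.004]
 [ 1.     0.009  0.001]
 [ 0.001 -0.004 -1.   ]]
blue rows 286 318
0.041 [[0.5083 0.1727]
 [0.5085 0.1549]]
0.009 [[0.5082 0.1587]
 [0.5084 0.1377]]
tip [0.5076 0.1763 0.063 ] [[315. 298.]]
tip [0.5076 0.1858 0.063 ] [[315. 279.]]
tip [0.5077 0.1668 0.063 ] [[315. 318.]]
t 12.27 shift cm [0.01 0.2  4.6 ]
turn [-0.004 -0.001 -0.   ]
turn [-1.000e-03  6.000e-03  3.142e+00]
```

Call:
drive_tool --commands '[[[-0.004, 0, 0], [0, 0.2, 2], -0.6], [[-0.004, 0, 0], [0, 0.2, 3.5], -0.6], [[-0.004, 0, 0], [0, 0.2, 4.4], -0.6], [[-0.004, 0, 0], [0, 0.2, 4.4], -0.6], [[-0.004, 0, 0], [-0.5, 0.2, 4.4], -0.6], [[-0.004, 0, 0], [-1.0, 0.2, 4.4], -0.6], [[-0.004, 0, 0], [-1.5, 0.2, 4.4], -0.6], [[-0.004, 0, 0], [-1.5, 0.2, 4.4], -0.6]]'

```text
clock: 12.93
position: [0.5094, 0.1598, -0.0162]
ee_rot: [2.213, 2.23, 0.0]
force: [-0.3, -0.7, -0.4]
width: 0.204
gripper_force: 0.0
```

Call:
drive_tool --commands '[[[0, 0, 0], [-0.8, 0, 0], -0.6], [[0, 0, 0], [-1.6, 0, 0], -0.6], [[0, 0, 0], [-2.4, 0, 0], -0.6], [[0, 0, 0], [-3.2, 0, 0], -0.6], [[0, 0, 0], [-4.0, 0, 0], -0.6], [[0, 0, 0], [-4.0, 0, 0], -0.6]]'

```text
clock: 13.43
position: [0.5089, 0.118, -0.0172]
ee_rot: [2.214, 2.228, -0.004]
force: [-0.3, -0.5, -0.2]
width: 0.2
gripper_force: 0.0
```

```bash
python3 - <<'E'
from m import *
s=readout.observe();i=cams.camera_info("wrist");w=cams.get_image("wrist");cv2.imwrite("pics/w7.png",w)
c=mask(w,(5,150,120),(15,255,255));n,l,st,ce=cv2.connectedComponentsWithStats(c)
k=[ce[a] for a in range(1,n) if st[a,4]>400];X=ray(i,k,.061);print(s["clock"],X.round(4)[:,:2],X[:,:2].mean(0))
E
```

```text
13.4333 [[0.5361 0.1905]
 [0.4773 0.187 ]
 [0.5086 0.1642]] [0.50733472 0.18057474]
```

The vial caps have moved out about 50 mm with the hand, so the rack is sliding. I'll continue for 11.5 cm.

Call:
drive_tool --commands '[[[0, 0, 0], [-1, 0, 0], -0.6], [[0, 0, 0], [-2, 0, 0], -0.6], [[0, 0, 0], [-3, 0, 0], -0.6], [[0, 0, 0], [-4, 0, 0], -0.6], [[0, 0, 0], [-5, 0, 0], -0.6], [[0, 0, 0], [-6, 0, 0], -0.6], [[0, 0, 0], [-7, 0, 0], -0.6], [[0, 0, 0], [-8, 0, 0], -0.6], [[0, 0, 0], [-9, 0, 0], -0.6], [[0, 0, 0], [-10, 0, 0], -0.6], [[0, 0, 0], [-10.8, 0, 0], -0.6], [[0, 0, 0], [-11.3, 0, 0], -0.6], [[0, 0, 0], [-11.5, 0, 0], -0.6], [[0, 0, 0], [-11.5, 0, 0], -0.6], [[0, 0, 0], [-10.9, 0, 0], -0.6], [[0, 0, 0], [-10.9, 0, -3], -0.6], [[0, 0, 0], [-10.9, 0, -7], -0.6], [[0, 0, 0], [-10.9, 0, -11], -0.6], [[0, 0, 0], [-10.9, 0, -12], -0.6], [[0, 0, 0], [-10.9, 0, -12], -0.6]]'

```text
clock: 15.15
position: [0.5126, 0.0133, 0.1064]
ee_rot: [2.208, 2.23, 0.006]
force: [0.4, 0.3, -0.9]
width: 0.203
gripper_force: 0.0
```

```bash
python3 - <<'E'
from m import *
s=readout.observe();i=cams.camera_info("wrist");w=cams.get_image("wrist");cv2.imwrite("pics/w8.png",w)
c=mask(w,(5,150,120),(15,255,255));n,l,st,ce=cv2.connectedComponentsWithStats(c)
k=[ce[a] for a in range(1,n) if st[a,4]>400];X=ray(i,k,.061);print(s["clock"],s["position"].round(4),X.round(4)[:,:2],X[:,:2].mean(0))
m=mask(w,(100,120,30),(125,255,255));r=np.where(m[:,305:330].mean(1)>120)[0]
if len(r):print("blue top y",ray(i,[(317,r.min()),(317,r.max())],.041).round(4))
E
```

```text
15.15 [0.5126 0.0133 0.1064] [[0.5096 0.0511]] [0.5095916  0.05105998]
blue top y [[ 5.142e-01 -2.000e-04  4.100e-02]
 [ 5.143e-01 -1.080e-02  4.100e-02]]
```

View pics/w8.png

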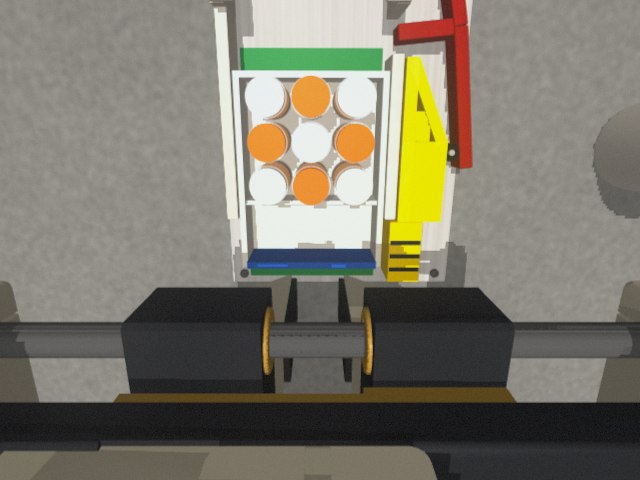

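The rack stands flat on the green: green shows behind it at rows 48-70 and as a strip in front at row 271. Its front face is at dock x ≈ -164, so its centre is at about -98. The wedge is still home with the catch open, and the hand is clear.

```bash
python3 -c "
from cell import job
print(job.sign_off())"
```

```text
the job is handed in; nothing more can be done
None
```

I handed the job in at about 15 s of the 54 s allowed: in the last wrist picture the wedge is home and alone holds the catch open, and the rack stands on the green patch with its centre at about dock x = -98 mm; the sign-off returned no verdict.

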